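# Tumble the moulded clips and park the barrel hatch up

### The arm

A 7-joint arm with a two-finger parallel gripper is mounted at the origin on the work surface. World frame = base frame: x ahead of the robot, y to its left, z up, the work surface at z = 0. Lengths are in m, angles in rad, forces in N, time in s.
With the tool pointing down it reaches from about 0.425 to 1.025 m from the base axis. Payload 9.4 kg.
Tool frame: the origin (TCP) lies midway between the tips of the shut fingers; the grasp point (between the pads) lies 19 mm behind it; y points along the fingers, z is the direction in which the jaws open and shut, and the axes are right-handed (so a half turn about y gives the same grasp; the last joint's range is limited). The gripper opens to 85 mm and grips with 20 to 120 N. Pads are 22 mm wide; open, the fingers measure 114 mm over their backs; the gripper's body (76 mm by 85 mm) begins 54 mm behind the grasp point. The pads swing forward as they close: fully open they stand 13 mm farther back than shut.
Start: joints at [1.12, 0.599, -0.003, 1.599, 0.002, 0.943, -0.08], TCP at [0.265, -0.675, 0.231] pointing down, gripper open.
Joint ranges: [-2.57, 2.57], [-0.35, 1.97], [-1.29, 1.29], [0.11, 2.56], [-1.05, 4.19], [0.11, 1.86], [-2.63, 2.63]. Speed limits (rad/s): [2.22, 2.22, 3.01, 3.01, 3.14, 3.14, 3.14].

### API

Orientations are given as [roll, pitch, yaw] about the fixed x, y, z axes, in that order (R = Rz(yaw) Ry(pitch) Rx(roll)).
In Python, from station import status, eyes, ctrl gives the robot as it stands.
- The arm moves only by the tool apply_moves, never from a script. Its argument "deltas" is a list of rows, each a list of 7 numbers: the turn, a rotation vector about the tool's x, y, z in degrees, then the shift along the tool's x, y, z in mm, then the opening, from 0 (shut) to 1 (fully open). In form: [[rx, ry, rz, dx, dy, dz, fingers], ...]. A call has 1 to 10 rows; each row shifts and turns the commanded pose from where the row before left it, along the tool's axes as they then stand; what a row does not reach is not made up. A row lasts 1/8 s, in which the tool goes at most 62.5 mm and 10.7 degrees, less where a joint would pass 70% of its speed; a pose out of reach is approached as far as the arm can. A call is refused whole if a number of a shift passes 62.5 or a number of a turn 10.7, either way. A call with a gripper value outside its range is refused whole. The fingers move at their own pace and stop on an object; "newtons" is the grip in N (left out, the last holds). Time passes only in rows, so rows that do not move let the fingers close. It gives the time, the measured TCP pose, the force and the opening at its end, in the units of the state.
- status.sense(): the state, without advancing time (a new reading comes with each control period).
- eyes.get_image(name): name is "side" or "top"; returns a dict with "color" (384x512x3 uint8, red, green, blue), "z_map" (384x512 float32, m along the optical axis (not along the pixel's ray), 0 where there is no reading), "fovy" (degrees; the focal length in pixels is half the picture's height over the tangent of half this angle, whatever the lens; pixels are square), "cx", "cy" (the principal point, pixels), "world_from_camera" (4x4, takes a point from camera to world coordinates). Camera axes: x right, y up, looking along -z (the intrinsics and any distortion apply to the point x, -y, -z); pixel columns grow to the right and rows downward; lengths in m; the calibration is good to about 2 mm. A picture is of the moment at which its call begins.
- ctrl.close_job(): hands the job in, once; it reports no verdict.
The state is a dict: "time": time; "joints": joint angles; "joint_vel": joint speeds; "joint_efforts": joint torques, N m; "position": TCP position; "eef_rot": TCP orientation; "ft_force": force on the tool from outside, world axes, zero at the start; "wrist_torque": the same for the moment, N m; "grip_width": opening from 0.0 (shut) to 1.0 (fully open).
Only numpy, scipy, OpenCV 4.12 (cv2) and the standard library are available. Lean on these libraries where they do the work, as an engineer would, in place of code of your own. Each camera call takes 0.05 s, during which the arm holds its last target.

### The job

Turn the clip tumbler by its crank handle, either way round, bring the barrel (not just the crank) up to 40 turns a minute and keep it between 35 and 45 for six seconds without a break, never letting it run above 55. Then stop the barrel with its clear hatch straight up under the pointer, within about 10 degrees, ready for unloading, and let go of the crank. Do not put the hand on the barrel, and leave the other things on the bench where they are.

Things in the scene. Friction and masses are not known exactly. Their poses are not given: they have to be found in the camera images.
- stand: Grey frame of the hand-cranked barrel tumbler, fixed to the bench: base plate 260 x 250 mm, two uprights 216 mm apart carrying a level shaft 165 mm above the origin. Origin under the middle of the barrel, on the cutting mat (mat top at z = 3 mm). Its y axis runs along the shaft, the crank is at the -y end; its x axis points away from the robot.
- drum (a joint): Angle of the barrel about the shaft (the stand's +y axis), rad, without limit, counting whole turns. At every multiple of 2 pi the hatch is straight up; growing values carry the barrel's top away from the robot (to the stand's +x). Moment of inertia 0.0245 kg m2 nominal (shell 5.4 kg, real ones up to 25 % off); bearing friction 0.04 N m plus 0.002 N m per rad/s.
- shell: The barrel: ten-sided, grey plastic, 162 mm across flats, 150 mm long in y between steel flanges of 184 mm diameter; origin on the shaft at mid-length, y along the shaft. Its +z axis points out through the hatch. Five loose 12 g rubbery clips (some lighter or heavier) tumble inside and drag on it unevenly, about 0.01 to 0.035 N m. Let go, it coasts to rest and stays.
- hatch (a point): Middle of the hatch, 84 mm from the shaft, turning with the barrel: a clear panel in an aluminium frame, 52 x 136 mm, with a black thumb latch; the barrel's only such side. A small steel lug on the rim of the -y flange marks the same direction. Parked, hatch and lug face straight up and the lug stands under the steel pointer blade on the -y upright.
- crank_centre (a point): Centre of the circle of 52 mm radius on which the handle's grip point travels, in the plane of the stand's x and z axes: a point on the shaft's axis, 220 mm to the stand's -y side of its origin and 165 mm above it. Axes as the stand's.
- handle_grip (a point): Best grip point, on the axis of the crank's black handle: 26 mm diameter, 88 mm long, parallel to the stand's y, free to spin on its pin (the gripper need not turn with it). The point is 30 mm from the handle's free (-y) end and 60 mm from the face of the dark steel crank arm (26 mm wide, 12 mm thick, with a round counterweight reaching 61 mm from the shaft).
- clutch (a point): Middle of the finned aluminium magnetic slip clutch (80 mm diameter, on the shaft) between crank and barrel. The crank is not fixed to the barrel: it drags it with 0.050 N m per rad/s of their speed difference, either way, so the barrel follows with a lag of about 0.5 s and slips behind. The crank is balanced and light (0.0007 kg m2); let go, it moves with the barrel.
- tray: black open tray 100 x 190 x 40 mm in front of the tumbler (robot side), for the clips later; standing on the cutting mat; leave it alone
- label_roll: roll of paper labels lying flat, 106 mm diameter, 50 mm high; standing on the cutting mat; leave it alone
- packed: stack of two dark product boxes, 75 x 110 x 64 mm in all; standing on the cutting mat; leave it alone
- driver: screwdriver lying flat, about 200 mm long, red handle; standing on the cutting mat; leave it alone
- spare: one loose black clip lying flat, 52 mm long, 11 mm high; standing on the cutting mat; leave it alone
- jar: small closed plastic jar, 72 mm across, 75 mm high; standing on the cutting mat; leave it alone

How it is judged:
On the way:
1. the barrel turns at 35 to 45 turns a minute, one way, for 6 s on end ((velocity of joint drum between 3.665 and 4.712 rad/s or velocity of joint drum between -4.712 and -3.665 rad/s)), for 6 s.
At the end, for the whole second after the job is handed in: the barrel is at rest (under 0.15 rad/s) with its hatch straight up to within 0.19 rad (11 degrees), and the crank is released (angle between shell's own z axis and vertical below 0.19 rad and velocity of joint drum between -0.15 and 0.15 rad/s); the robot touches nothing.
It fails at once if the barrel runs above 55 turns a minute (velocity of joint drum above 5.76 rad/s or velocity of joint drum below -5.76 rad/s).
It fails at once if the robot pushes on the barrel itself (contact force between any of the fingers, the arm and shell above 2 N).
It fails at once if another thing on the bench is pushed away or knocked over (distance of any of tray, label_roll, packed, driver, spare, jar from where it was at the start of the episode above 0.03 m or angle between any of tray, label_roll, packed, jar's own z axis and vertical above 0.5 rad).
It also fails if it takes over 61 s, if anything falls off the work surface, if the arm or the gripper's body presses on something with over 40 N, if the wrist force passes 120 N, or if a joint passes its speed limit or range.

## Working session

There is one attempt and no reset: what is moved stays moved. The work goes in short steps, Python scripts to look and compute and a tool call to move; the robot and the scene stay as the last step left them, time stands still between calls to the robot, and variables do not carry over. Pictures are saved under pics/ and viewed, and the job is handed in when it is done.

Besides the shell and the picture viewer there is one more tool, called after "Call:" as name(argument=value, ...) on one line, values as JSON. apply_moves: Moves the arm, as the interface text tells. Its arguments: {"type":"object","properties":{"deltas":{"type":"array"},"newtons":{"type":"number"}},"required":["deltas"]}

```bash
ls; mkdir -p pics; python3 - <<'E'
from station import status, eyes, ctrl
import cv2,numpy as np
print(status.sense())
for n in("side","top"):
    d=eyes.get_image(n)
    cv2.imwrite(f"pics/{n}0.png",d["color"][:,:,::-1])
    np.savez(f"/tmp/{n}0.npz",**d)
    print(n,d["fovy"],d["cx"],d["cy"],d["world_from_camera"].round(4).tolist(),[k for k in d])
E
```

```text
pics
{'time': 0.0, 'joints': array([ 1.12031611,  0.6001661 , -0.00255556,  1.60015314,  0.00181081,
        0.9429059 , -0.07974223]), 'joint_vel': array([-1.30473765e-03,  8.15010502e-04,  1.07100208e-04, -6.50914272e-04,
        5.99145833e-04,  1.05112626e-03,  3.42620444e-05]), 'joint_efforts': array([-4.04622951e-04, -7.76455951e+01,  1.56433962e+00, -2.58012897e+01,
        1.21746227e-02,  9.00682120e-03, -2.48836983e-05]), 'position': array([ 0.26453329, -0.67449017,  0.23037888]), 'eef_rot': array([-1.57241973e+00, -1.50158829e-04, -2.76767948e+00]), 'ft_force': array([ 0.65028548, -0.17441889, -0.04438465]), 'wrist_torque': array([-0.03714866, -0.01880597, -0.03430287]), 'grip_width': 1.00045619886611}
side 50.45538275948767 251.85236207562815 192.33707319066153 [[0.9701, 0.1672, -0.1758, 0.3584], [-0.2423, 0.6317, -0.7364, -0.7797], [-0.0121, 0.757, 0.6533, 0.8497], [0.0, 0.0, 0.0, 1.0]] ['color', 'z_map', 'fovy', 'cx', 'cy', 'world_from_camera']
top 52.815459703704946 252.7889229835129 197.0992659013954 [[-0.009, 0.9841, -0.1774, 0.3558], [-1.0, -0.0086, 0.0031, 0.0166], [0.0015, 0.1775, 0.9841, 1.3091], [0.0, 0.0, 0.0, 1.0]] ['color', 'z_map', 'fovy', 'cx', 'cy', 'world_from_camera']
```

View pics/side0.png

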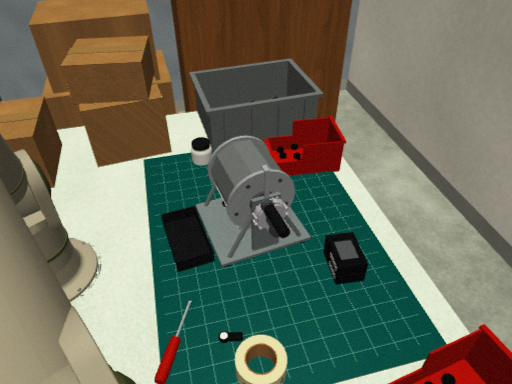

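View pics/top0.png

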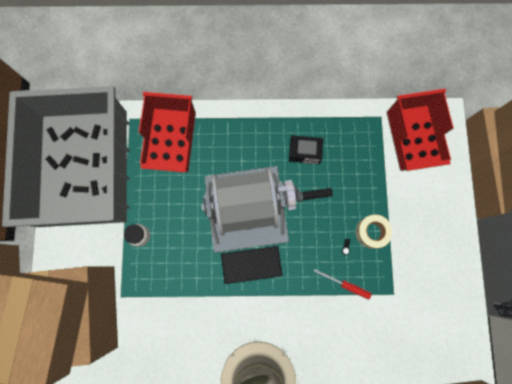

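The side view shows the tumbler at about (250,195), with the crank handle at (275,218). In the top view it is at about (248,205), with the handle at (315,195) pointing right (-y). I'll zoom in on both.

```bash
cat > h.py <<'E'
import numpy as np,cv2
from station import status, eyes, ctrl
def load(n): return dict(np.load(f"/tmp/{n}.npz"))
def snap(n,tag):
    d=eyes.get_image(n); np.savez(f"/tmp/{n}{tag}.npz",**d); return d
def f(d): return d["color"].shape[0]/2/np.tan(np.radians(float(d["fovy"]))/2)
def cloud(d):
    z=d["z_map"]; h,w=z.shape; F=f(d)
    u,v=np.meshgrid(np.arange(w),np.arange(h))
    P=np.stack([(u-d["cx"])/F*z,-(v-d["cy"])/F*z,-z,np.ones_like(z)],-1)
    return P@d["world_from_camera"].T
def ray(d,u,v):
    F=f(d);T=d["world_from_camera"]
    r=T[:3,:3]@np.array([(u-d["cx"])/F,-(v-d["cy"])/F,-1]); return T[:3,3],r
def onplane(d,u,v,z):
    o,r=ray(d,u,v); return o+r*(z-o[2])/r[2]
def proj(d,P):
    T=np.linalg.inv(d["world_from_camera"]);p=T[:3,:3]@np.asarray(P)+T[:3,3];F=f(d)
    return d["cx"]+F*p[0]/-p[2], d["cy"]-F*p[1]/-p[2]
def crop(d,x0,y0,x1,y1,s,fn):
    c=d["color"][y0:y1,x0:x1,::-1]; cv2.imwrite(fn,cv2.resize(c,None,fx=s,fy=s,interpolation=cv2.INTER_CUBIC))
E
python3 - <<'E'
from h import *
a=load("side0");b=load("top0")
crop(a,150,110,320,280,4,"pics/s0c.png")
crop(b,190,150,350,290,5,"pics/t0c.png")
for n,d in(("s",a),("t",b)):
    C=cloud(d)
    print(n,np.count_nonzero(d["z_map"]))
    for (u,v) in ([(275,218),(265,205),(280,229),(250,165),(230,160),(300,240)] if n=="s" else [(300,196),(315,194),(327,193),(250,205),(250,185),(220,230),(268,268)]):
        print(u,v,C[v,u,:3].round(4))
E
```

```text
s 195852
275 218 [ 0.5536 -0.1746  0.2279]
265 205 [ 0.5447 -0.1255  0.2247]
280 229 [ 0.5548 -0.208   0.2267]
250 165 [5.41e-01 4.00e-04 2.47e-01]
230 160 [0.5002 0.048  0.2361]
300 240 [ 0.6602 -0.0733  0.0214]
t 195822
300 196 [ 0.551  -0.1199  0.2372]
315 194 [ 0.5579 -0.1638  0.2291]
327 193 [ 0.5608 -0.1983  0.2279]
250 205 [0.5252 0.0212 0.2461]
250 185 [0.5816 0.0207 0.2482]
220 230 [0.4591 0.1067 0.2158]
268 268 [ 0.3515 -0.0358  0.0064]
```

View pics/s0c.png

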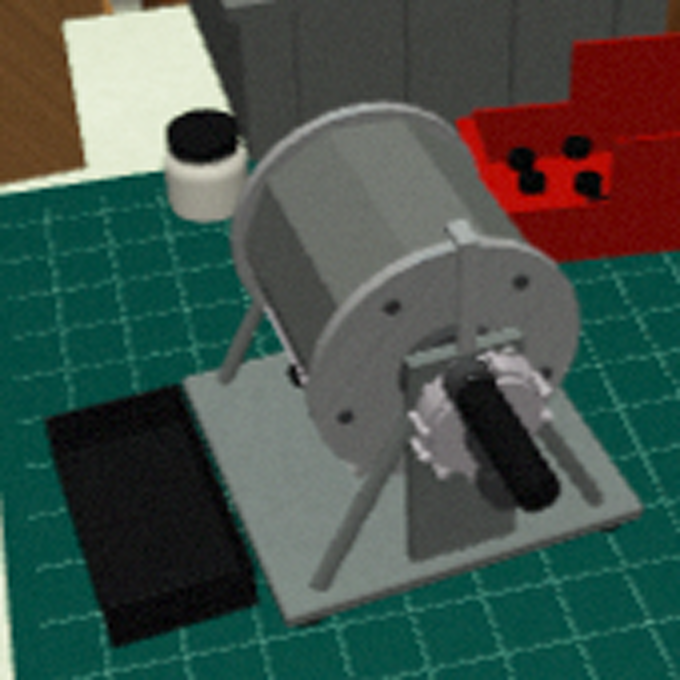

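View pics/t0c.png

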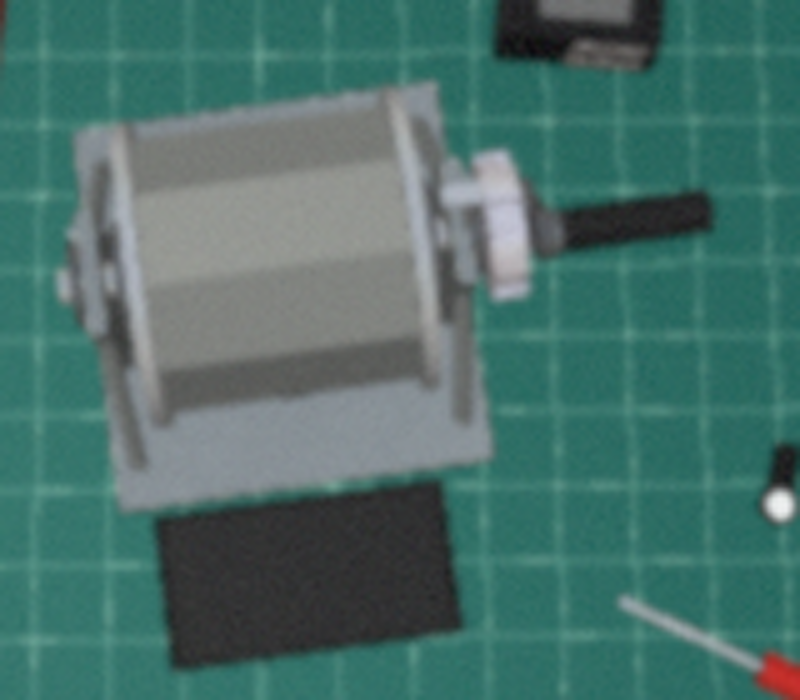

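```bash
python3 - <<'E'
from h import *
a=load("side0");b=load("top0")
for n,d in(("s",a),("t",b)):
    C=cloud(d)[...,:3]; X,Y,Z=C[...,0],C[...,1],C[...,2]
    col=d["color"].astype(int); br=col.max(-1)
    sat=col.max(-1)-col.min(-1)
    R=(X>0.35)&(X<0.75)&(Y>-0.3)&(Y<0.2)
    m=R&(Z>0.008)&(Z<0.035)&(sat<25)&(br>70)
    print(n,"plate z",np.median(Z[m]),m.sum())
    r=cv2.minAreaRect(C[m][:,:2].astype(np.float32)*1000); print(r)
    # handle
    m=R&(Z>0.15)&(Z<0.27)&(br<60)&(Y<-0.12)
    P=C[m]; print("handle",m.sum(),P.mean(0),P.min(0),P.max(0))
    c=P.mean(0);u,s,vt=np.linalg.svd(P-c);print(vt[0],np.degrees(np.arctan2(vt[0][0],-vt[0][1])))
    v,w=np.where(m); q=cv2.minAreaRect(np.stack([w,v],1).astype(np.float32)); print(q)
    # drum: points above .2
    m=R&(Z>0.1)&(Y>-0.08)&(Y<0.12)
    P=C[m]; print("drum",m.sum(),P.max(0),P.min(0))
E
```

```text
s plate z 0.02478155269289045 2708
((554.3446655273438, -76.40475463867188), (451.95184326171875, 309.8133850097656), 88.946044921875)
handle 472 [ 0.55452208 -0.17174571  0.22041701] [ 0.53585258 -0.2168705   0.15019911] [ 0.57479662 -0.12008125  0.23108052]
[-0.13414433  0.98278627 -0.12702933] -172.22750668176238
((274.22314453125, 219.86264038085938), (39.83140563964844, 14.543705940246582), 58.392494201660156)
drum 4834 [0.64746331 0.11989838 0.28622976] [ 0.44414015 -0.07992343  0.10025265]
t plate z 0.027575168064475908 1700
((532.7848510742188, -61.515594482421875), (328.81219482421875, 444.07135009765625), 6.7464423179626465)
handle 223 [ 0.55851197 -0.16851237  0.22884194] [ 0.54409284 -0.21014554  0.22119022] [ 0.5728637  -0.12905425  0.23542167]
[-0.13430979  0.9909206  -0.00610305] -172.28114520589455
((316.8799743652344, 193.6599884033203), (7.778174877166748, 28.991378784179688), 81.8698959350586)
drum 4442 [0.64841077 0.11999937 1.30907538] [ 0.35578868 -0.07980708  0.10045868]
```

```bash
python3 - <<'E'
from h import *
from scipy.optimize import least_squares
a=load("side0");b=load("top0")
# plate corners
for n,d in(("s",a),("t",b)):
    C=cloud(d)[...,:3]; X,Y,Z=C[...,0],C[...,1],C[...,2]
    R=(X>0.35)&(X<0.75)&(Y>-0.2)&(Y<0.2)
    col=d["color"].astype(int); sat=col.max(-1)-col.min(-1); br=col.max(-1)
    m=(R&(sat<30)&(br>65)&(Z>-0.01)&(Z<0.6)).astype(np.uint8)
    k,l,st,_=cv2.connectedComponentsWithStats(m); i=1+st[1:,4].argmax(); m=l==i
    # project to plane: take plate-level points
    for zz in(0.013,):
        mm=m&(Z<0.035); vs,us=np.where(mm); P=np.array([onplane(d,u,v,np.median(Z[mm]))for u,v in zip(us,vs)])
        r=cv2.minAreaRect((P[:,:2]*1000).astype(np.float32)); print(n,np.median(Z[mm]),r)
P=[]
for yaw in np.radians([7.7]):
    ey=np.array([-np.sin(yaw),np.cos(yaw)]);ex=np.array([np.cos(yaw),np.sin(yaw)])
    for n,d in(("s",a),("t",b)):
        C=cloud(d)[...,:3].reshape(-1,3); C=C[(C[:,2]>0.12)&(C[:,2]<0.5)&(C[:,0]>.4)&(C[:,0]<.7)&(abs(C[:,1])<.25)]
        x=C[:,:2]@ex; y=C[:,:2]@ey; z=C[:,2]
        # radial profile along y
        x0=0.545*np.cos(yaw)
        for lo in np.arange(-0.22,0.16,0.01):
            s=(y>lo)&(y<=lo+0.01)
            if s.sum()>8: print(n,round(lo,3),s.sum(),"zmax %.3f x %.3f-%.3f  ztop x %.3f"%(z[s].max(),x[s].min(),x[s].max(),x[s][z[s].argmax()]))
E
```

```text
s 0.024776308031304484 ((573.0118408203125, 43.33171844482422), (318.4210205078125, 276.3365478515625), 6.53823184967041)
t 0.027488072085302906 ((554.0216064453125, 8.0418701171875), (261.5818176269531, 314.7692565917969), 7.563398361206055)
s -0.22 38 zmax 0.230 x 0.517-0.540  ztop x 0.526
s -0.21 40 zmax 0.230 x 0.517-0.552  ztop x 0.527
s -0.2 133 zmax 0.232 x 0.513-0.553  ztop x 0.531
s -0.19 283 zmax 0.232 x 0.504-0.587  ztop x 0.526
s -0.18 127 zmax 0.210 x 0.502-0.589  ztop x 0.554
s -0.17 63 zmax 0.210 x 0.503-0.585  ztop x 0.553
s -0.16 257 zmax 0.285 x 0.489-0.583  ztop x 0.549
s -0.15 182 zmax 0.286 x 0.487-0.581  ztop x 0.546
s -0.14 39 zmax 0.286 x 0.512-0.574  ztop x 0.542
s -0.13 1654 zmax 0.283 x 0.455-0.637  ztop x 0.547
s -0.12 166 zmax 0.260 x 0.454-0.637  ztop x 0.539
s -0.11 32 zmax 0.250 x 0.478-0.577  ztop x 0.529
s -0.1 138 zmax 0.251 x 0.462-0.595  ztop x 0.523
s -0.09 155 zmax 0.249 x 0.461-0.614  ztop x 0.537
s -0.08 170 zmax 0.250 x 0.461-0.618  ztop x 0.545
s -0.07 163 zmax 0.250 x 0.461-0.617  ztop x 0.526
s -0.06 171 zmax 0.250 x 0.461-0.618  ztop x 0.
[... 1416 characters left out ...]

t -0.04 199 zmax 0.254 x 0.464-0.621  ztop x 0.539
t -0.03 195 zmax 0.257 x 0.465-0.621  ztop x 0.528
t -0.02 194 zmax 0.256 x 0.464-0.620  ztop x 0.529
t -0.01 198 zmax 0.254 x 0.465-0.621  ztop x 0.533
t 0.0 194 zmax 0.255 x 0.464-0.620  ztop x 0.541
t 0.01 198 zmax 0.257 x 0.465-0.622  ztop x 0.528
t 0.02 195 zmax 0.253 x 0.464-0.619  ztop x 0.524
t 0.03 222 zmax 0.260 x 0.460-0.639  ztop x 0.562
t 0.04 187 zmax 0.265 x 0.458-0.632  ztop x 0.545
t 0.05 43 zmax 0.235 x 0.511-0.593  ztop x 0.514
t 0.06 120 zmax 0.209 x 0.494-0.608  ztop x 0.578
t 0.07 107 zmax 0.209 x 0.489-0.609  ztop x 0.585
t 0.08 40 zmax 0.197 x 0.523-0.571  ztop x 0.550
t 0.09 10 zmax 0.179 x 0.541-0.558  ztop x 0.545
```

```bash
python3 - <<'E'
from h import *
a=load("side0");b=load("top0")
yaw=np.radians(7.7);ey=np.array([-np.sin(yaw),np.cos(yaw)]);ex=np.array([np.cos(yaw),np.sin(yaw)])
pl=[]
for n,d in(("s",a),("t",b)):
    C=cloud(d)[...,:3]; X,Y,Z=C[...,0],C[...,1],C[...,2]
    col=d["color"].astype(int); br=col.max(-1)
    g=(col[...,1]-col[...,0]>30)&(col[...,1]>40)
    near=g&(abs(X-.6)<.2)&(abs(Y+.1)<.25)
    print(n,"mat z",np.median(Z[near]),near.sum())
    m=((X>.4)&(X<.7)&(Y>-.3)&(Y<-.12)&(Z>.205)&(Z<.27)&(br<70)).astype(np.uint8)
    v,w=np.where(m); (cx,cy),(A,B),ang=cv2.minAreaRect(np.stack([w,v],1).astype(np.float32))
    vx,vy,x0,y0=cv2.fitLine(np.stack([w,v],1).astype(np.float32),cv2.DIST_L2,0,.01,.01).ravel()
    print(m.sum(),cx,cy,A,B,"line",vx,vy,x0,y0)
    o,r1=ray(d,x0-10*vx,y0-10*vy);_,r2=ray(d,x0+10*vx,y0+10*vy)
    N=np.cross(r1,r2);N/=np.linalg.norm(N);pl.append((N,N@o))
    P=C[m>0]; yy=P[:,:2]@ey; print("y' range",yy.min(),yy.max(),"x' mean",(P[:,:2]@ex).mean())
dirn=np.cross(pl[0][0],pl[1][0]);dirn/=np.linalg.norm(dirn)
# point at y'=-0.26
M=np.array([pl[0][0],pl[1][0],[ey[0],ey[1],0]]);
p=np.linalg.solve(M,[pl[0][1],pl[1][1],-0.26]);print("dir",dirn,np.degrees(np.arctan2(-dirn[0],dirn[1])),"pt",p,"x'",p[:2]@ex)
for nm,lo,hi in(("packed",(300,),0),):
    C=cloud(b)
    for u,v in((293,140),(320,160),(306,150),(373,232),(346,246),(320,272),(136,235)): print(u,v,C[v,u,:3].round(3))
E
```

```text
s mat z 0.0010471235703933268 14548
453 275.39324951171875 219.12921142578125 39.85591506958008 11.977974891662598 line 0.53710604 0.84351474 275.33554 219.33995
y' range -0.28898516350355946 -0.19224902666202512 x' mean 0.5261854548221333
t mat z 0.0037816665171837016 9257
243 317.0960693359375 193.72052001953125 8.326313018798828 29.736835479736328 line 0.98993313 -0.14153576 316.80658 193.71193
y' range -0.28604061602817316 -0.2007114919177371 x' mean 0.5311475464641526
dir [-0.13334676  0.99103365 -0.00842333] 7.663305264091202 pt [ 0.56535037 -0.18592733  0.20282316] x' 0.5353410271067369
293 140 [ 0.773 -0.124  0.069]
320 160 [ 0.706 -0.214  0.057]
306 150 [ 0.738 -0.167  0.066]
373 232 [ 0.468 -0.394  0.   ]
346 246 [ 0.421 -0.296  0.016]
320 272 [ 0.337 -0.208  0.004]
136 235 [0.459 0.385 0.079]
```

```bash
cat >> h.py <<'E'
from scipy.spatial.transform import Rotation as Ro
YAW=np.radians(7.68);EX=np.array([np.cos(YAW),np.sin(YAW),0]);EY=np.array([-np.sin(YAW),np.cos(YAW),0])
def pose():
    s=status.sense(); return s["position"],Ro.from_euler("xyz",s["eef_rot"])
def stand(p): p=np.asarray(p); return np.array([p@EX,p@EY,p[2]])
def world(q): return EX*q[0]+EY*q[1]+np.array([0,0,q[2]])
E
python3 - <<'E'
from h import *
p,R=pose(); tgt=world([0.531,-0.26,0.30]); print(tgt)
Rt=Ro.from_matrix(np.stack([-EY,[0,0,-1],EX],1))
dR=(R.inv()*Rt).as_rotvec(degrees=True); print(dR, np.linalg.norm(tgt-p))
print(R.inv().apply(tgt-p))
n=10; st=(tgt-p)/n
for i in range(n):
    Ri=R*Ro.from_rotvec(dR*i/n,degrees=True); print((dR/n).round(2),(1000*Ri.inv().apply(st)).round(1))
E
```

```text
[ 0.56098335 -0.1867048   0.3       ]
[ 7.44623926e-02 -7.62581548e+01 -4.77943817e-02] 0.575044734131293
[-0.45410668 -0.06907731 -0.34596516]
[ 0.01 -7.63 -0.  ] [-45.4  -6.9 -34.6]
[ 0.01 -7.63 -0.  ] [-49.6  -6.9 -28.3]
[ 0.01 -7.63 -0.  ] [-52.9  -6.9 -21.4]
[ 0.01 -7.63 -0.  ] [-55.3  -6.9 -14.2]
[ 0.01 -7.63 -0.  ] [-56.7  -6.9  -6.8]
[ 0.01 -7.63 -0.  ] [-57.1  -6.9   0.8]
[ 0.01 -7.63 -0.  ] [-56.5  -6.9   8.4]
[ 0.01 -7.63 -0.  ] [-54.8  -6.9  15.8]
[ 0.01 -7.63 -0.  ] [-52.3  -7.   23. ]
[ 0.01 -7.63 -0.  ] [-48.8  -7.   29.7]
```

Call:
apply_moves(deltas=[[0, -7.6, 0, -45, -16, -35, 1], [0, -7.6, 0, -50, -12, -28, 1], [0, -7.6, 0, -53, -12, -21, 1], [0, -7.6, 0, -55, -10, -14, 1], [0, -7.6, 0, -57, -10, -7, 1], [0, -7.6, 0, -57, -10, 1, 1], [0, -7.6, 0, -56, 0, 8, 1], [0, -7.6, 0, -55, 0, 16, 1], [0, -7.6, 0, -52, 0, 23, 1], [0, -7.6, 0, -49, 0, 30, 1]])

```text
time: 1.35
position: [0.563, -0.1866, 0.3011]
eef_rot: [-1.571, -0.0, -1.437]
ft_force: [0.8, -1.0, 0.6]
grip_width: 1.0
```

```bash
python3 - <<'E'
from h import *
p,R=pose(); print(stand(p),R.as_euler("xyz",degrees=True))
a=snap("side","1");crop(a,180,100,350,270,4,"pics/s1c.png")
b=snap("top","1");crop(b,220,130,380,250,5,"pics/t1c.png")
E
```

```text
[ 0.53301562 -0.26019738  0.30112374] [-9.00196541e+01 -5.36739022e-03 -8.23546085e+01]
```

View pics/s1c.png

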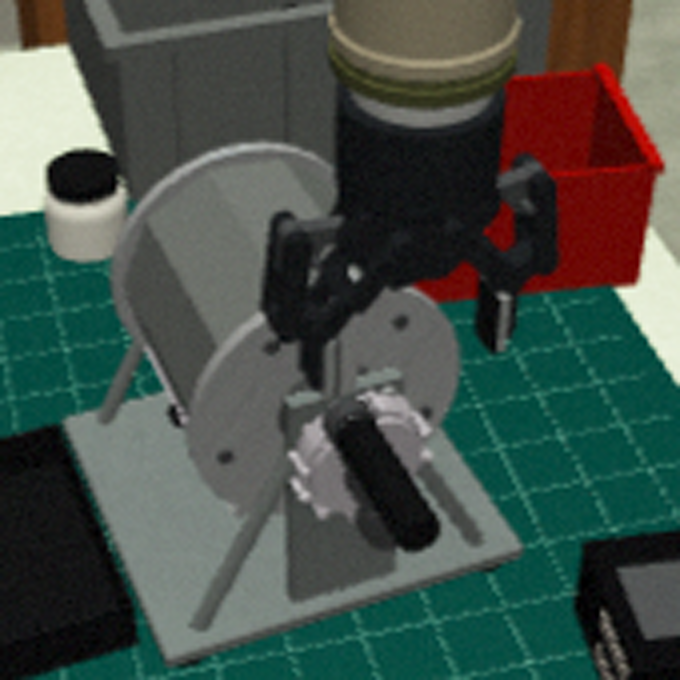

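View pics/t1c.png

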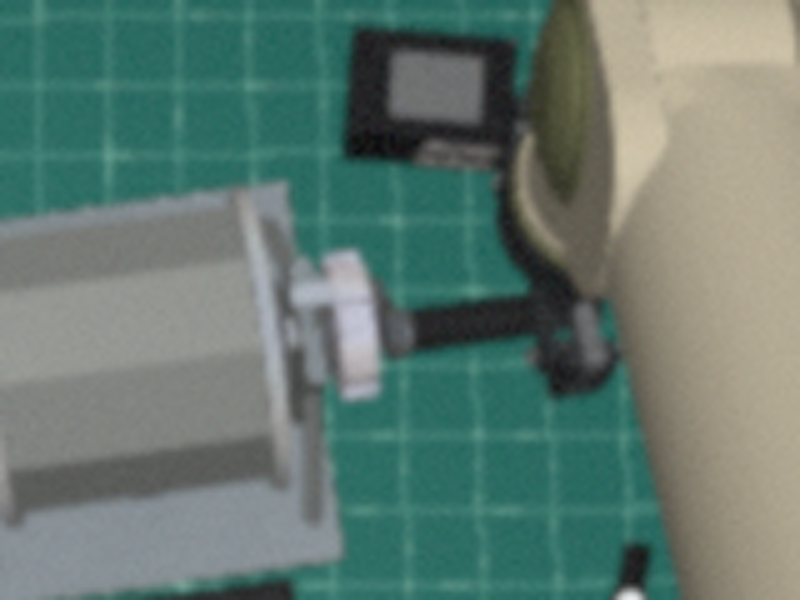

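Call:
apply_moves(deltas=[[0, 0, 0, 0, 53, -2, 1], [0, 0, 0, 0, 53, 0, 1], [0, 0, 0, 0, 0, 0, 0.0], [0, 0, 0, 0, 0, 0, 0.0], [0, 0, 0, 0, 0, 0, 0.0], [0, 0, 0, 0, 0, 0, 0.0]], newtons=35)

```text
time: 2.2
position: [0.5612, -0.1888, 0.1971]
eef_rot: [-1.569, -0.002, -1.442]
ft_force: [-1.8, -1.0, 5.9]
grip_width: 0.294
```

```bash
python3 - <<'E'
from h import *
s=status.sense(); p,R=pose(); print(stand(p),R.as_euler("xyz",degrees=True),s["ft_force"],s["grip_width"],s["time"],s["wrist_torque"])
a=snap("side","2");crop(a,180,100,350,270,4,"pics/s2c.png")
E
```

```text
[ 0.53090017 -0.26208216  0.1970886 ] [-8.98721307e+01 -8.64745320e-02 -8.25992842e+01] [-1.84210739 -1.00149948  5.85165215] 0.29352476798173965 2.2 [-0.13817661  0.35336998  0.09258937]
```

View pics/s2c.png

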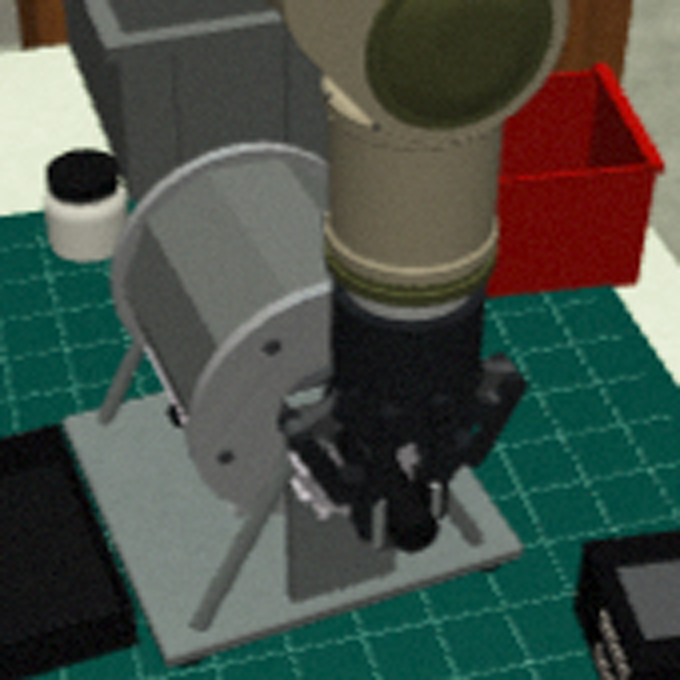

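```bash
cat >> h.py <<'E'
def rows(phis,r=52):
    a=np.radians(phis); x=r*np.sin(a); z=r*np.cos(a)
    for i in range(len(a)-1): print("dy %.1f dz %.1f"%(-(z[i+1]-z[i]),x[i+1]-x[i]), "->",phis[i+1])
def rep(cx=0.547,cz=0.168):
    s=status.sense(); q=stand(s["position"]); F=s["ft_force"]
    print("t %.2f st"%s["time"],q.round(4),"F stand x,y,z",np.round([F@EX,F@EY,F[2]],1),"grip %.3f"%s["grip_width"],"tq",s["wrist_torque"].round(2),
     "vel",s["joint_vel"].round(2))
E
python3 -c "
from h import *
rep()
rows(np.arange(-18,360,18))
print()
rows(np.arange(0,361,40),53.5)"
```

```text
t 2.25 st [ 0.5307 -0.2621  0.1969] F stand x,y,z [-2.3 -0.2  6.7] grip 0.293 tq [-0.12  0.45  0.12] vel [-0. -0.  0.  0.  0.  0.  0.]
dy -2.5 dz 16.1 -> 0
dy 2.5 dz 16.1 -> 18
dy 7.4 dz 14.5 -> 36
dy 11.5 dz 11.5 -> 54
dy 14.5 dz 7.4 -> 72
dy 16.1 dz 2.5 -> 90
dy 16.1 dz -2.5 -> 108
dy 14.5 dz -7.4 -> 126
dy 11.5 dz -11.5 -> 144
dy 7.4 dz -14.5 -> 162
dy 2.5 dz -16.1 -> 180
dy -2.5 dz -16.1 -> 198
dy -7.4 dz -14.5 -> 216
dy -11.5 dz -11.5 -> 234
dy -14.5 dz -7.4 -> 252
dy -16.1 dz -2.5 -> 270
dy -16.1 dz 2.5 -> 288
dy -14.5 dz 7.4 -> 306
dy -11.5 dz 11.5 -> 324
dy -7.4 dz 14.5 -> 342

dy 12.5 dz 34.4 -> 40
dy 31.7 dz 18.3 -> 80
dy 36.0 dz -6.4 -> 120
dy 23.5 dz -28.0 -> 160
dy -0.0 dz -36.6 -> 200
dy -23.5 dz -28.0 -> 240
dy -36.0 dz -6.4 -> 280
dy -31.7 dz 18.3 -> 320
dy -12.5 dz 34.4 -> 360
```

Call:
apply_moves(deltas=[[0, 0, 0, 0, -2.5, 16.1, 0], [0, 0, 0, 0, 2.5, 16.1, 0], [0, 0, 0, 0, 7.4, 14.5, 0], [0, 0, 0, 0, 11.5, 11.5, 0], [0, 0, 0, 0, 14.5, 7.4, 0], [0, 0, 0, 0, 16.1, 2.5, 0]])

```text
time: 3.0
position: [0.6297, -0.1796, 0.1453]
eef_rot: [-1.568, -0.001, -1.441]
ft_force: [2.2, -1.5, 1.2]
grip_width: 0.286
```

```bash
python3 -c "
from h import *
rep()"
```

```text
t 3.00 st [ 0.6    -0.2622  0.1453] F stand x,y,z [ 1.9 -1.8  1.2] grip 0.286 tq [-0.22 -0.4   0.07] vel [-0.06  0.17  0.08  0.08  0.09 -0.2  -0.08]
```

Call:
apply_moves(deltas=[[0, 0, 0, 0, 16.1, -2.5, 0], [0, 0, 0, 0, 14.5, -7.4, 0], [0, 0, 0, 0, 11.5, -11.5, 0], [0, 0, 0, 0, 7.4, -14.5, 0], [0, 0, 0, 0, 2.5, -16.1, 0]])

```text
time: 3.62
position: [0.5763, -0.1866, 0.0952]
eef_rot: [-1.568, -0.001, -1.442]
ft_force: [1.0, 0.1, 30.1]
grip_width: 0.288
```

```bash
python3 -c "
from h import *
rep()"
```

```text
t 3.62 st [ 0.5462 -0.262   0.0952] F stand x,y,z [ 1.  -0.  30.1] grip 0.288 tq [ 0.02 -0.33 -0.01] vel [ 0.07 -0.09  0.02  0.26  0.05 -0.23 -0.01]
```

Call:
apply_moves(deltas=[[0, 0, 0, 0, -2.5, -16.1, 0], [0, 0, 0, 0, -7.4, -14.5, 0], [0, 0, 0, 0, -11.5, -11.5, 0], [0, 0, 0, 0, -14.5, -7.4, 0], [0, 0, 0, 0, -16.1, -2.5, 0]])

```text
time: 4.25
position: [0.5263, -0.1933, 0.1467]
eef_rot: [-1.566, -0.001, -1.442]
ft_force: [11.2, -2.4, -1.1]
grip_width: 0.296
```

```bash
python3 -c "
from h import *
rep()"
```

```text
t 4.25 st [ 0.4958 -0.2619  0.1467] F stand x,y,z [10.8 -3.9 -1.1] grip 0.296 tq [-0.43 -2.28 -0.16] vel [ 0.11 -0.19 -0.12 -0.07 -0.13  0.24  0.12]
```

Call:
apply_moves(deltas=[[0, 0, 0, 0, -16.1, 2.5, 0], [0, 0, 0, 0, -14.5, 7.4, 0], [0, 0, 0, 0, -11.5, 11.5, 0], [0, 0, 0, 0, -7.4, 14.5, 0], [0, 0, 0, 0, -2.5, 16.1, 0]])

```text
time: 4.88
position: [0.5766, -0.1867, 0.1998]
eef_rot: [-1.571, -0.002, -1.442]
ft_force: [-0.6, -2.8, 12.2]
grip_width: 0.292
```

```bash
python3 -c "
from h import *
rep()"
```

```text
t 4.88 st [ 0.5465 -0.2621  0.1998] F stand x,y,z [-1.  -2.7 12.2] grip 0.292 tq [-0.41  0.32  0.02] vel [-0.12  0.11  0.01 -0.29 -0.    0.14 -0.05]
```

Call:
apply_moves(deltas=[[0, 0, 0, 0, 10.0, 34.9, 0], [0, 0, 0, 0, 31.7, 18.3, 0], [0, 0, 0, 0, 36.0, -6.4, 0], [0, 0, 0, 0, 23.5, -28.0, 0], [0, 0, 0, 0, 0, -36.6, 0], [0, 0, 0, 0, -23.5, -28.0, 0], [0, 0, 0, 0, -36.0, -6.4, 0], [0, 0, 0, 0, -31.7, 18.3, 0], [0, 0, 0, 0, -12.5, 34.4, 0]])

```text
time: 6.0
position: [0.5772, -0.1864, 0.2017]
eef_rot: [-1.57, -0.001, -1.442]
ft_force: [2.0, -5.5, -39.4]
grip_width: 0.292
```

```bash
python3 -c "
from h import *
rep()"
```

```text
t 6.00 st [ 0.5472 -0.2619  0.2017] F stand x,y,z [  1.3  -5.7 -39.4] grip 0.292 tq [-1.33 -0.47  0.14] vel [-0.22  0.21  0.02 -0.59 -0.04  0.49 -0.06]
```

Call:
apply_moves(deltas=[[0, 0, 0, 0, 13.2, 34.4, 0], [0, 0, 0, 0, 31.7, 18.3, 0], [0, 0, 0, 0, 36.0, -6.4, 0], [0, 0, 0, 0, 23.5, -28.0, 0], [0, 0, 0, 0, 0, -36.6, 0], [0, 0, 0, 0, -23.5, -28.0, 0], [0, 0, 0, 0, -36.0, -6.4, 0]])

```text
time: 6.88
position: [0.5268, -0.1934, 0.1562]
eef_rot: [-1.565, -0.001, -1.442]
ft_force: [30.5, -2.4, -7.5]
grip_width: 0.293
```

```bash
python3 -c "
from h import *
rep()"
```

```text
t 6.88 st [ 0.4962 -0.2621  0.1562] F stand x,y,z [29.9 -6.4 -7.5] grip 0.293 tq [-0.48 -6.25 -0.31] vel [ 0.25 -0.44 -0.31 -0.22 -0.3   0.46  0.28]
```

Call:
apply_moves(deltas=[[0, 0, 0, 0, -31.7, 18.3, 0], [0, 0, 0, 0, -12.5, 34.4, 0], [0, 0, 0, 0, 12.5, 34.4, 0], [0, 0, 0, 0, 31.7, 18.3, 0]])

```text
time: 7.38
position: [0.6298, -0.1798, 0.1553]
eef_rot: [-1.572, -0.001, -1.441]
ft_force: [-17.3, -5.9, -1.1]
grip_width: 0.289
```

```bash
python3 -c "
from h import *
rep()"
```

```text
t 7.38 st [ 0.6002 -0.2624  0.1553] F stand x,y,z [-17.9  -3.5  -1.1] grip 0.289 tq [-1.17  3.72  0.39] vel [-0.2   0.45  0.18 -0.02  0.2  -0.24 -0.2 ]
```

Call:
apply_moves(deltas=[[0, 0, 0, 0, 36.0, -6.4, 0], [0, 0, 0, 0, 23.5, -28.0, 0], [0, 0, 0, 0, 0, -36.6, 0], [0, 0, 0, 0, -23.5, -28.0, 0], [0, 0, 0, 0, -36.0, -6.4, 0], [0, 0, 0, 0, -31.7, 18.3, 0], [0, 0, 0, 0, -12.5, 34.4, 0]])

```text
time: 8.25
position: [0.5773, -0.1868, 0.2009]
eef_rot: [-1.57, -0.001, -1.442]
ft_force: [3.2, -6.8, -39.8]
grip_width: 0.29
```

```bash
python3 -c "
from h import *
rep()
a=snap('side','A');crop(a,180,100,350,270,4,'pics/sA.png')"
```

```text
t 8.25 st [ 0.5472 -0.2623  0.2009] F stand x,y,z [  2.2  -7.2 -39.8] grip 0.290 tq [-1.52 -0.49  0.12] vel [-0.22  0.21  0.02 -0.59 -0.04  0.49 -0.05]
```

View pics/sA.png

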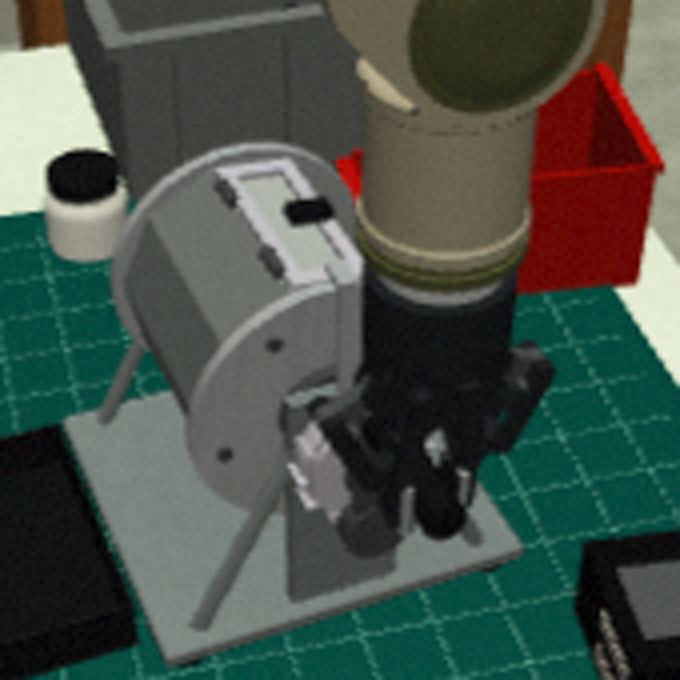

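Call:
apply_moves(deltas=[[0, 0, 0, 0, 13.2, 34.7, 0], [0, 0, 0, 0, 31.7, 18.3, 0], [0, 0, 0, 0, 36.0, -6.4, 0], [0, 0, 0, 0, 23.5, -28.0, 0], [0, 0, 0, 0, 0, -36.6, 0], [0, 0, 0, 0, -23.5, -28.0, 0], [0, 0, 0, 0, -36.0, -6.4, 0], [0, 0, 0, 0, -31.7, 18.3, 0], [0, 0, 0, 0, -12.5, 34.4, 0]])

```text
time: 9.43
position: [0.5775, -0.1868, 0.2003]
eef_rot: [-1.57, -0.001, -1.442]
ft_force: [3.9, -7.2, -41.7]
grip_width: 0.287
```

```bash
cat >> h.py <<'E'
def hatch(d,cx=0.5475,cz=0.168,y0=-0.04,show=True):
    C=cloud(d)[...,:3]; x=C@EX-cx; y=C@EY-y0; z=C[...,2]-cz
    r=np.hypot(x,z); br=d["color"].astype(int).min(-1)
    m=(r>.076)&(r<.096)&(abs(y)<.068)&(br>165)
    k,l,st,_=cv2.connectedComponentsWithStats(cv2.dilate(m.astype(np.uint8),np.ones((3,3))))
    th=np.arctan2(x[m],z[m])
    vs,us=np.where(m)
    if m.sum()<5: print("hatch none",m.sum()); return None
    mu=np.arctan2(np.sin(th).mean(),np.cos(th).mean())
    dd=(th-mu+np.pi)%(2*np.pi)-np.pi
    mid=mu+(dd.min()+dd.max())/2
    print("hatch n",m.sum(),"mean %.3f mid %.3f range %.3f..%.3f"%(mu,mid,mu+dd.min(),mu+dd.max()),"pix",us.mean().round(1),vs.mean().round(1),"r %.3f"%r[m].mean())
    return mu
E
python3 -c "
from h import *
rep()
a=snap('side','B');b=snap('top','B');crop(a,180,100,350,270,4,'pics/sB.png')
crop(b,190,130,350,250,5,'pics/tB.png')
hatch(load('sideA'));hatch(a);hatch(b)"
```

```text
t 9.43 st [ 0.5474 -0.2623  0.2003] F stand x,y,z [  2.9  -7.6 -41.7] grip 0.287 tq [-1.52 -0.48  0.08] vel [-0.22  0.21  0.02 -0.59 -0.05  0.48 -0.05]
hatch n 386 mean 0.082 mid 0.160 range -0.194..0.515 pix 252.0 155.7 r 0.082
hatch n 60 mean -1.507 mid -1.608 range -1.887..-1.328 pix 220.0 188.7 r 0.087
hatch n 85 mean -1.316 mid -1.399 range -1.708..-1.090 pix 250.4 226.9 r 0.084
```

View pics/sB.png

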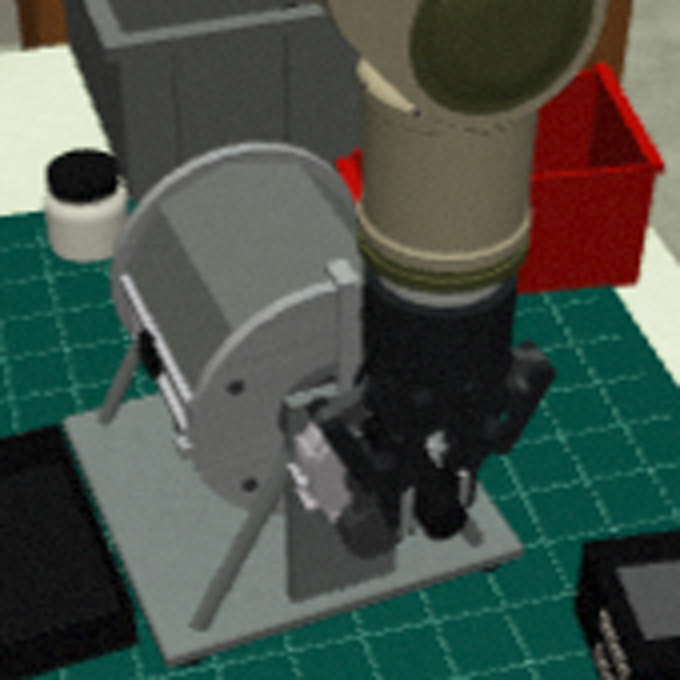

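View pics/tB.png

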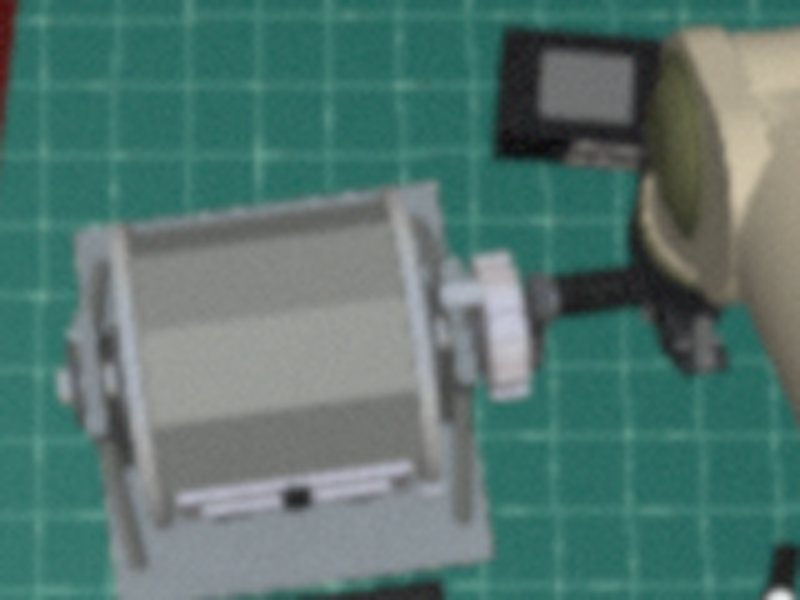

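Call:
apply_moves(deltas=[[0, 0, 0, 0, 12.5, 34.4, 0], [0, 0, 0, 0, 31.7, 18.3, 0], [0, 0, 0, 0, 36.0, -6.4, 0], [0, 0, 0, 0, 23.5, -28.0, 0], [0, 0, 0, 0, 0, -36.6, 0], [0, 0, 0, 0, -23.5, -28.0, 0], [0, 0, 0, 0, -36.0, -6.4, 0], [0, 0, 0, 0, -31.7, 18.3, 0], [0, 0, 0, 0, -12.5, 34.4, 0]])

```text
time: 10.65
position: [0.5776, -0.187, 0.2001]
eef_rot: [-1.57, -0.001, -1.442]
ft_force: [3.8, -6.7, -41.4]
grip_width: 0.288
```

Call:
apply_moves(deltas=[[0, 0, 0, 0, 12.5, 34.4, 0], [0, 0, 0, 0, 31.7, 18.3, 0], [0, 0, 0, 0, 36.0, -6.4, 0], [0, 0, 0, 0, 23.5, -28.0, 0], [0, 0, 0, 0, 0, -36.6, 0], [0, 0, 0, 0, -23.5, -28.0, 0], [0, 0, 0, 0, -36.0, -6.4, 0], [0, 0, 0, 0, -31.7, 18.3, 0], [0, 0, 0, 0, -12.5, 34.4, 0]])

```text
time: 11.78
position: [0.5776, -0.1871, 0.2002]
eef_rot: [-1.57, -0.001, -1.442]
ft_force: [4.2, -7.2, -41.0]
grip_width: 0.293
```

Call:
apply_moves(deltas=[[0, 0, 0, 0, 12.5, 34.4, 0], [0, 0, 0, 0, 31.7, 18.3, 0], [0, 0, 0, 0, 36.0, -6.4, 0], [0, 0, 0, 0, 23.5, -28.0, 0], [0, 0, 0, 0, 0, -36.6, 0], [0, 0, 0, 0, -23.5, -28.0, 0], [0, 0, 0, 0, -36.0, -6.4, 0], [0, 0, 0, 0, -31.7, 18.3, 0], [0, 0, 0, 0, -12.5, 34.4, 0]])

```text
time: 12.9
position: [0.5777, -0.1873, 0.2002]
eef_rot: [-1.57, -0.002, -1.442]
ft_force: [2.5, -6.9, -39.8]
grip_width: 0.291
```

Call:
apply_moves(deltas=[[0, 0, 0, 0, 12.5, 34.4, 0], [0, 0, 0, 0, 31.7, 18.3, 0], [0, 0, 0, 0, 36.0, -6.4, 0], [0, 0, 0, 0, 23.5, -28.0, 0], [0, 0, 0, 0, 0, -36.6, 0], [0, 0, 0, 0, -23.5, -28.0, 0], [0, 0, 0, 0, -36.0, -6.4, 0], [0, 0, 0, 0, -31.7, 18.3, 0], [0, 0, 0, 0, -12.5, 34.4, 0]])

```text
time: 14.02
position: [0.5776, -0.1874, 0.2002]
eef_rot: [-1.57, -0.002, -1.443]
ft_force: [3.3, -8.1, -40.8]
grip_width: 0.292
```

Call:
apply_moves(deltas=[[0, 0, 0, 0, 12.5, 34.4, 0], [0, 0, 0, 0, 31.7, 18.3, 0], [0, 0, 0, 0, 36.0, -6.4, 0], [0, 0, 0, 0, 23.5, -28.0, 0], [0, 0, 0, 0, 0, -36.6, 0], [0, 0, 0, 0, -23.5, -28.0, 0], [0, 0, 0, 0, -36.0, -6.4, 0], [0, 0, 0, 0, -31.7, 18.3, 0], [0, 0, 0, 0, -12.5, 34.4, 0]])

```text
time: 15.15
position: [0.5776, -0.1876, 0.2002]
eef_rot: [-1.57, -0.002, -1.443]
ft_force: [3.4, -8.6, -39.8]
grip_width: 0.293
```

Call:
apply_moves(deltas=[[0, 0, 0, 0, 12.5, 34.4, 0], [0, 0, 0, 0, 31.7, 18.3, 0], [0, 0, 0, 0, 36.0, -6.4, 0], [0, 0, 0, 0, 23.5, -28.0, 0], [0, 0, 0, 0, 0, -36.6, 0], [0, 0, 0, 0, -23.5, -28.0, 0], [0, 0, 0, 0, -36.0, -6.4, 0], [0, 0, 0, 0, -31.7, 18.3, 0], [0, 0, 0, 0, -12.5, 34.4, 0]])

```text
time: 16.27
position: [0.5777, -0.1877, 0.2002]
eef_rot: [-1.57, -0.002, -1.443]
ft_force: [3.6, -7.8, -39.5]
grip_width: 0.284
```

Call:
apply_moves(deltas=[[0, 0, 0, 0, 12.5, 34.4, 0], [0, 0, 0, 0, 31.7, 18.3, 0], [0, 0, 0, 0, 36.0, -6.4, 0], [0, 0, 0, 0, 23.5, -28.0, 0], [0, 0, 0, 0, 0, -36.6, 0], [0, 0, 0, 0, -23.5, -28.0, 0], [0, 0, 0, 0, -36.0, -6.4, 0], [0, 0, 0, 0, -31.7, 18.3, 0], [0, 0, 0, 0, -12.5, 34.4, 0]])

```text
time: 17.4
position: [0.5777, -0.1878, 0.2002]
eef_rot: [-1.57, -0.002, -1.443]
ft_force: [3.9, -7.8, -39.9]
grip_width: 0.288
```

Call:
apply_moves(deltas=[[0, 0, 0, 0, 12.5, 34.4, 0], [0, 0, 0, 0, 31.7, 18.3, 0], [0, 0, 0, 0, 36.0, -6.4, 0], [0, 0, 0, 0, 23.5, -28.0, 0], [0, 0, 0, 0, 0, -36.6, 0], [0, 0, 0, 0, -23.5, -28.0, 0], [0, 0, 0, 0, -36.0, -6.4, 0], [0, 0, 0, 0, -31.7, 18.3, 0], [0, 0, 0, 0, -12.5, 34.4, 0]])

```text
time: 18.52
position: [0.5777, -0.1879, 0.2002]
eef_rot: [-1.57, -0.002, -1.443]
ft_force: [4.0, -8.6, -40.3]
grip_width: 0.288
```

```bash
python3 -c "
from h import *
rep()
a=snap('side','C');crop(a,180,100,350,270,4,'pics/sC.png')
b=snap('top','C');crop(b,190,130,350,250,5,'pics/tC.png')
hatch(a);hatch(b)"
```

```text
t 18.52 st [ 0.5474 -0.2634  0.2002] F stand x,y,z [  2.8  -9.  -40.3] grip 0.288 tq [-1.99 -0.47  0.19] vel [-0.23  0.21  0.01 -0.59 -0.05  0.49 -0.03]
hatch none 0
hatch none 0
```

View pics/sC.png

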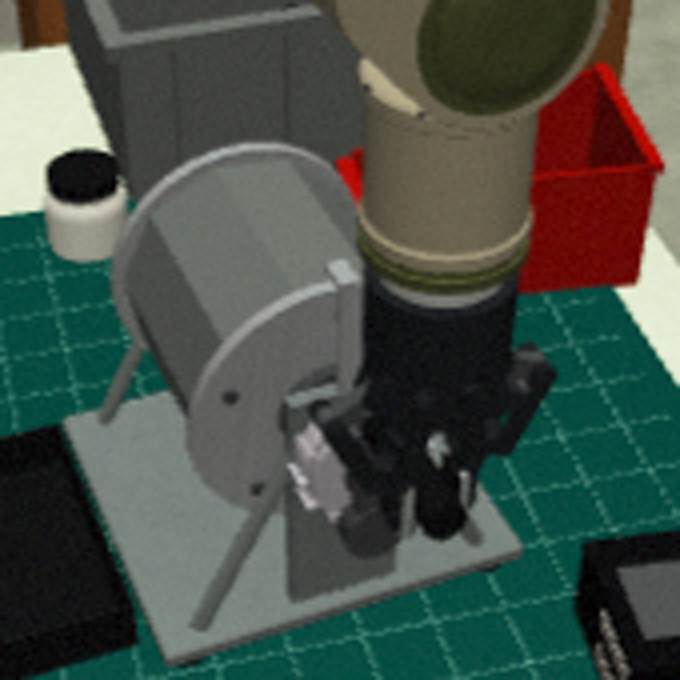

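```bash
python3 -c "
from h import *
def ba(tag,pts):
    d=load('side'+tag)
    for px,py in pts:
        o,r=ray(d,180+px/4,100+py/4); t=(-0.04-0.0835-o@EY)/(r@EY); P=o+t*r
        x=P@EX-0.5475;z=P[2]-0.168; print(tag,(px,py),'ang %.3f r %.4f'%(np.arctan2(x,z),np.hypot(x,z)))
ba('A',[(275,345),(225,455)]);ba('B',[(237,385),(248,483)]);ba('C',[(230,397),(257,488)])
ba('0',[(4*(150+392/4-180),4*(110+306/4-100)),(4*(150+521/4-180),4*(110+282/4-100)),(4*(150+345/4-180),4*(110+416/4-100)),(4*(150+546/4-180),4*(110+374/4-100))])
s,t=load('side2'),load('top1');hatch(s);hatch(t)
"

```

```text
A (275, 345) ang -0.541 r 0.0683
A (225, 455) ang -1.841 r 0.0726
B (237, 385) ang -1.041 r 0.0696
B (248, 483) ang -2.296 r 0.0743
C (230, 397) ang -1.174 r 0.0703
C (257, 488) ang -2.417 r 0.0748
0 (272.0, 346.0) ang -0.566 r 0.0692
0 (401.0, 322.0) ang 0.757 r 0.0693
0 (225.0, 456.0) ang -1.852 r 0.0728
0 (426.0, 414.0) ang 2.022 r 0.0761
hatch none 0
hatch none 0
```

View pics/tC.png

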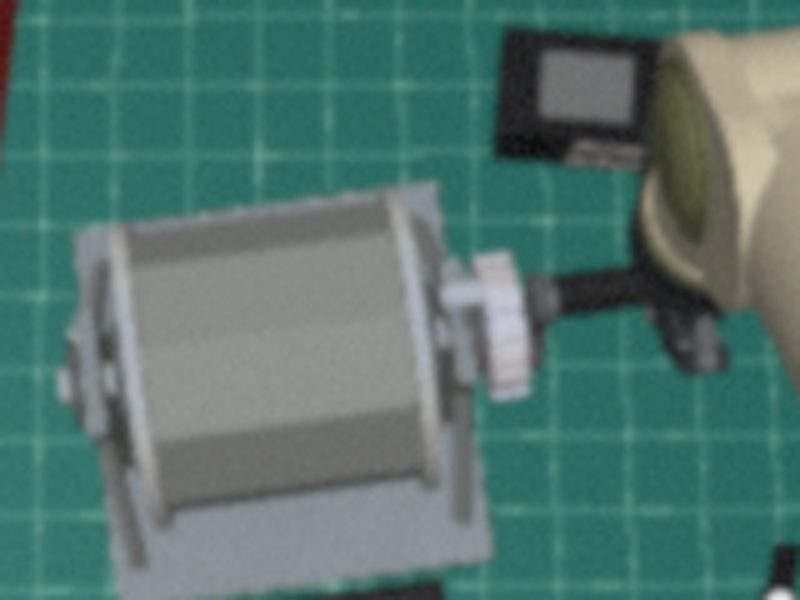

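```bash
python3 -c "
from h import *
a=np.radians(np.arange(36)*1440/35);x=53.5*np.sin(a);z=53.5*np.cos(a)
x=x.round(1);z=z.round(1)
R=[[0,0,0,0,float(round(z[i]-z[i+1],1)),float(round(x[i+1]-x[i],1)),0] for i in range(35)]
for k in range(0,35,10): print(R[k:k+10])
print(np.sum(R,0))"
```

```text
[[0, 0, 0, 0, 13.2, 35.2, 0], [0, 0, 0, 0, 33.1, 17.8, 0], [0, 0, 0, 0, 36.7, -8.4, 0], [0, 0, 0, 0, 22.1, -30.4, 0], [0, 0, 0, 0, -3.4, -37.4, 0], [0, 0, 0, 0, -27.2, -26.0, 0], [0, 0, 0, 0, -37.5, -1.7, 0], [0, 0, 0, 0, -29.4, 23.5, 0], [0, 0, 0, 0, -6.7, 37.0, 0], [0, 0, 0, 0, 19.2, 32.2, 0]]
[[0, 0, 0, 0, 35.8, 11.6, 0], [0, 0, 0, 0, 34.6, -14.7, 0], [0, 0, 0, 0, 16.3, -33.9, 0], [0, 0, 0, 0, -10.0, -36.2, 0], [0, 0, 0, 0, -31.4, -20.8, 0], [0, 0, 0, 0, -37.3, 5.1, 0], [0, 0, 0, 0, -24.7, 28.3, 0], [0, 0, 0, 0, 0.0, 37.6, 0], [0, 0, 0, 0, 24.7, 28.3, 0], [0, 0, 0, 0, 37.3, 5.1, 0]]
[[0, 0, 0, 0, 31.4, -20.8, 0], [0, 0, 0, 0, 10.0, -36.2, 0], [0, 0, 0, 0, -16.3, -33.9, 0], [0, 0, 0, 0, -34.6, -14.7, 0], [0, 0, 0, 0, -35.8, 11.6, 0], [0, 0, 0, 0, -19.2, 32.2, 0], [0, 0, 0, 0, 6.7, 37.0, 0], [0, 0, 0, 0, 29.4, 23.5, 0], [0, 0, 0, 0, 37.5, -1.7, 0], [0, 0, 0, 0, 27.2, -26.0, 0]]
[[0, 0, 0, 0, 3.4, -37.4, 0], [0, 0, 0, 0, -22.1, -30.4, 0], [0, 0, 0, 0, -36.7, -8.4, 0], [0, 0, 0, 0, -33.1, 17.8, 0], [0, 0, 0, 0, -13.2, 35.2, 0]]
[ 0.00000000e+00  0.00000000e+00  0.00000000e+00  0.00000000e+00
 -3.55271368e-15  0.00000000e+00  0.00000000e+00]
```

Call:
apply_moves(deltas=[[0, 0, 0, 0, 13.2, 35.2, 0], [0, 0, 0, 0, 33.1, 17.8, 0], [0, 0, 0, 0, 36.7, -8.4, 0], [0, 0, 0, 0, 22.1, -30.4, 0], [0, 0, 0, 0, -3.4, -37.4, 0], [0, 0, 0, 0, -27.2, -26.0, 0], [0, 0, 0, 0, -37.5, -1.7, 0], [0, 0, 0, 0, -29.4, 23.5, 0], [0, 0, 0, 0, -6.7, 37.0, 0], [0, 0, 0, 0, 19.2, 32.2, 0]])

```text
time: 19.88
position: [0.6195, -0.1824, 0.1798]
eef_rot: [-1.571, -0.003, -1.443]
ft_force: [-14.4, -7.5, -10.1]
grip_width: 0.29
```

Call:
apply_moves(deltas=[[0, 0, 0, 0, 35.8, 11.6, 0], [0, 0, 0, 0, 34.6, -14.7, 0], [0, 0, 0, 0, 16.3, -33.9, 0], [0, 0, 0, 0, -10.0, -36.2, 0], [0, 0, 0, 0, -31.4, -20.8, 0], [0, 0, 0, 0, -37.3, 5.1, 0], [0, 0, 0, 0, -24.7, 28.3, 0], [0, 0, 0, 0, 0.0, 37.6, 0], [0, 0, 0, 0, 24.7, 28.3, 0], [0, 0, 0, 0, 37.3, 5.1, 0]])

```text
time: 21.12
position: [0.6286, -0.1811, 0.1324]
eef_rot: [-1.574, -0.002, -1.442]
ft_force: [-24.8, -9.0, 10.4]
grip_width: 0.289
```

Call:
apply_moves(deltas=[[0, 0, 0, 0, 31.4, -20.8, 0], [0, 0, 0, 0, 10.0, -36.2, 0], [0, 0, 0, 0, -16.3, -33.9, 0], [0, 0, 0, 0, -34.6, -14.7, 0], [0, 0, 0, 0, -35.8, 11.6, 0], [0, 0, 0, 0, -19.2, 32.2, 0], [0, 0, 0, 0, 6.7, 37.0, 0], [0, 0, 0, 0, 29.4, 23.5, 0], [0, 0, 0, 0, 37.5, -1.7, 0], [0, 0, 0, 0, 27.2, -26.0, 0]])

```text
time: 22.38
position: [0.5968, -0.1852, 0.0955]
eef_rot: [-1.579, -0.002, -1.442]
ft_force: [-21.5, -8.7, 54.6]
grip_width: 0.284
```

Call:
apply_moves(deltas=[[0, 0, 0, 0, 3.4, -37.4, 0], [0, 0, 0, 0, -22.1, -30.4, 0], [0, 0, 0, 0, -36.7, -8.4, 0], [0, 0, 0, 0, -33.1, 17.8, 0], [0, 0, 0, 0, -13.2, 35.2, 0]])

```text
time: 23.0
position: [0.5776, -0.1878, 0.2003]
eef_rot: [-1.57, -0.002, -1.443]
ft_force: [4.6, -7.8, -42.5]
grip_width: 0.291
```

Call:
apply_moves(deltas=[[0, 0, 0, 0, 13.2, 35.2, 0], [0, 0, 0, 0, 33.1, 17.8, 0], [0, 0, 0, 0, 36.7, -8.4, 0], [0, 0, 0, 0, 22.1, -30.4, 0], [0, 0, 0, 0, -3.4, -37.4, 0], [0, 0, 0, 0, -27.2, -26.0, 0], [0, 0, 0, 0, -37.5, -1.7, 0], [0, 0, 0, 0, -29.4, 23.5, 0], [0, 0, 0, 0, -6.7, 37.0, 0], [0, 0, 0, 0, 19.2, 32.2, 0]])

```text
time: 24.25
position: [0.6196, -0.1824, 0.1798]
eef_rot: [-1.57, -0.003, -1.443]
ft_force: [-13.3, -7.6, -10.3]
grip_width: 0.29
```

Call:
apply_moves(deltas=[[0, 0, 0, 0, 35.8, 11.6, 0], [0, 0, 0, 0, 34.6, -14.7, 0], [0, 0, 0, 0, 16.3, -33.9, 0], [0, 0, 0, 0, -10.0, -36.2, 0], [0, 0, 0, 0, -31.4, -20.8, 0], [0, 0, 0, 0, -37.3, 5.1, 0], [0, 0, 0, 0, -24.7, 28.3, 0], [0, 0, 0, 0, 0.0, 37.6, 0], [0, 0, 0, 0, 24.7, 28.3, 0], [0, 0, 0, 0, 37.3, 5.1, 0]])

```text
time: 25.5
position: [0.6286, -0.1811, 0.1324]
eef_rot: [-1.574, -0.002, -1.442]
ft_force: [-24.8, -8.9, 11.2]
grip_width: 0.289
```

Call:
apply_moves(deltas=[[0, 0, 0, 0, 31.4, -20.8, 0], [0, 0, 0, 0, 10.0, -36.2, 0], [0, 0, 0, 0, -16.3, -33.9, 0], [0, 0, 0, 0, -34.6, -14.7, 0], [0, 0, 0, 0, -35.8, 11.6, 0], [0, 0, 0, 0, -19.2, 32.2, 0], [0, 0, 0, 0, 6.7, 37.0, 0], [0, 0, 0, 0, 29.4, 23.5, 0], [0, 0, 0, 0, 37.5, -1.7, 0], [0, 0, 0, 0, 27.2, -26.0, 0]])

```text
time: 26.75
position: [0.5969, -0.1852, 0.0955]
eef_rot: [-1.579, -0.002, -1.442]
ft_force: [-22.0, -8.5, 55.1]
grip_width: 0.289
```

Call:
apply_moves(deltas=[[0, 0, 0, 0, 3.4, -37.4, 0], [0, 0, 0, 0, -22.1, -30.4, 0], [0, 0, 0, 0, -36.7, -8.4, 0], [0, 0, 0, 0, -33.1, 17.8, 0], [0, 0, 0, 0, -13.2, 35.2, 0]])

```text
time: 27.38
position: [0.5776, -0.1878, 0.2003]
eef_rot: [-1.57, -0.002, -1.443]
ft_force: [3.8, -8.4, -41.9]
grip_width: 0.289
```

```bash
python3 -c "
from h import *
rep()
a=snap('side','D');crop(a,180,100,350,270,4,'pics/sD.png')
hatch(a)
b=snap('top','D')
hatch(b);rep()"
```

```text
t 27.38 st [ 0.5473 -0.2633  0.2003] F stand x,y,z [  2.7  -8.8 -41.9] grip 0.289 tq [-1.79 -0.56  0.14] vel [-0.25  0.22  0.02 -0.61 -0.07  0.5  -0.01]
hatch none 0
hatch none 0
t 27.48 st [ 0.55   -0.2634  0.199 ] F stand x,y,z [ 3.3 -7.5  9.4] grip 0.292 tq [-1.3  -0.87 -0.09] vel [ 0.01 -0.02  0.    0.03 -0.   -0.03 -0.  ]
```

View pics/sD.png

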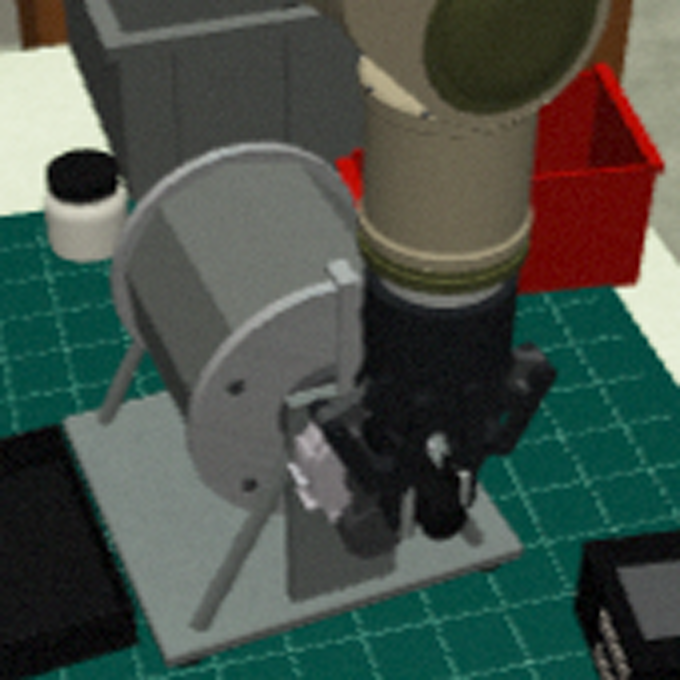

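Call:
apply_moves(deltas=[[0, 0, 0, 0, 0, 0, 0], [0, 0, 0, 0, 0, 0, 0], [0, 0, 0, 0, 0, 0, 0], [0, 0, 0, 0, 0, 0, 0], [0, 0, 0, 0, 0, 0, 0], [0, 0, 0, 0, 0, 0, 0]])

```text
time: 28.22
position: [0.5777, -0.1878, 0.1992]
eef_rot: [-1.57, -0.002, -1.443]
ft_force: [0.1, -5.7, 6.8]
grip_width: 0.291
```

```bash
python3 -c "
from h import *
rep()
a=snap('side','E');crop(a,180,100,350,270,4,'pics/sE.png')
hatch(a)
rows(np.arange(0,361,30),52.5)"
```

```text
t 28.23 st [ 0.5474 -0.2634  0.1992] F stand x,y,z [-0.6 -5.6  6.8] grip 0.291 tq [-1.29 -0.17 -0.08] vel [-0. -0.  0. -0. -0.  0. -0.]
hatch none 0
dy 7.0 dz 26.2 -> 30
dy 19.2 dz 19.2 -> 60
dy 26.3 dz 7.0 -> 90
dy 26.2 dz -7.0 -> 120
dy 19.2 dz -19.2 -> 150
dy 7.0 dz -26.2 -> 180
dy -7.0 dz -26.3 -> 210
dy -19.2 dz -19.2 -> 240
dy -26.3 dz -7.0 -> 270
dy -26.3 dz 7.0 -> 300
dy -19.2 dz 19.2 -> 330
dy -7.0 dz 26.3 -> 360
```

View pics/sE.png

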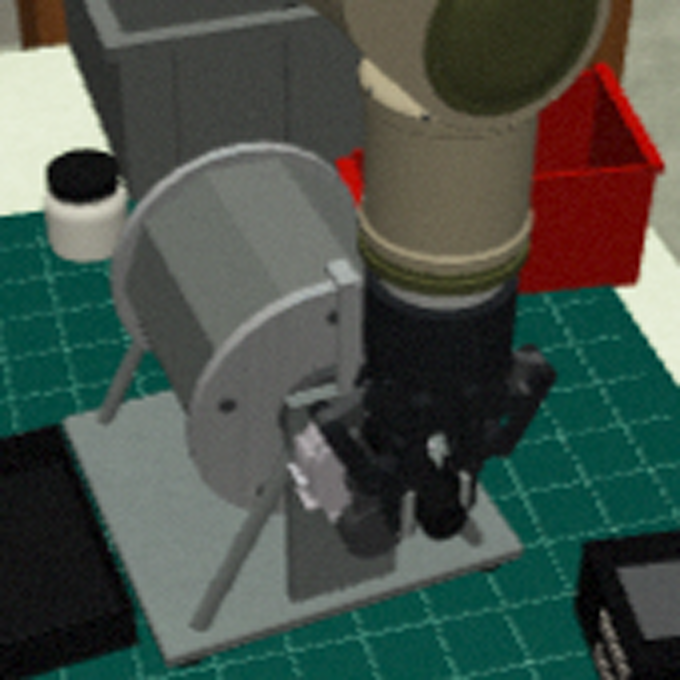

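```bash
cat > sim.py <<'E'
import numpy as np
def sim(steps,I=.0245,cl=.028,w=0.,rest=8):
    th=0;dt=.0005
    for s in list(steps)+[0]*rest:
        wc=np.radians(s)/.125
        for _ in range(250):
            tq=.05*(wc-w); D=.04+cl+.002*abs(w)
            if w==0 and abs(tq)<=D: continue
            sg=np.sign(w) if w else np.sign(tq)
            wn=w+(tq-sg*D)/I*dt
            if w and np.sign(wn)!=np.sign(w): wn=0.
            w=wn; th+=w*dt
    return th,w
if __name__=="__main__":
    for n in range(3,13):
        print(n,[tuple(round(sim([a]*n,I,c)[0],2) for I,c in((.0245,.028),(.0195,.028),(.03,.028),(.0245,.015))) for a in(20,24,30)])
    print(sim([],w=3.3))
E
python3 sim.py
```

```text
3 [(np.float64(0.24), np.float64(0.27), np.float64(0.21), np.float64(0.31)), (np.float64(0.35), np.float64(0.4), np.float64(0.32), np.float64(0.44)), (np.float64(0.55), np.float64(0.61), np.float64(0.5), np.float64(0.65))]
4 [(np.float64(0.37), np.float64(0.41), np.float64(0.33), np.float64(0.47)), (np.float64(0.54), np.float64(0.6), np.float64(0.49), np.float64(0.66)), (np.float64(0.83), np.float64(0.9), np.float64(0.76), np.float64(0.97))]
5 [(np.float64(0.51), np.float64(0.56), np.float64(0.46), np.float64(0.64)), (np.float64(0.75), np.float64(0.81), np.float64(0.69), np.float64(0.9)), (np.float64(1.13), np.float64(1.22), np.float64(1.05), np.float64(1.3))]
6 [(np.float64(0.66), np.float64(0.72), np.float64(0.6), np.float64(0.82)), (np.float64(0.96), np.float64(1.03), np.float64(0.89), np.float64(1.14)), (np.float64(1.44), np.float64(1.54), np.float64(1.34), np.float64(1.64))]
7 [(np.float64(0.81), np.float64(0.88), np.float64(0.75), np.float64(1.01)), (np.float64(1.18), np.float64(1.26), np.float64(1.1), np.float64(1.39)), (np.float64(1.76), np.float64(1.86), np.float64(1.65), np
[... 473 characters left out ...]
loat64(1.3), np.float64(1.38), np.float64(1.22), np.float64(1.59)), (np.float64(1.86), np.float64(1.96), np.float64(1.77), np.float64(2.17)), (np.float64(2.74), np.float64(2.86), np.float64(2.61), np.float64(3.07))]
11 [(np.float64(1.47), np.float64(1.55), np.float64(1.39), np.float64(1.79)), (np.float64(2.1), np.float64(2.2), np.float64(1.99), np.float64(2.44)), (np.float64(3.07), np.float64(3.2), np.float64(2.94), np.float64(3.44))]
12 [(np.float64(1.64), np.float64(1.72), np.float64(1.55), np.float64(1.99)), (np.float64(2.33), np.float64(2.44), np.float64(2.23), np.float64(2.71)), (np.float64(3.4), np.float64(3.53), np.float64(3.27), np.float64(3.8))]
(np.float64(0.7775837536146436), 0.0)
```

Call:
apply_moves(deltas=[[0, 0, 0, 0, 7.5, 26.2, 0], [0, 0, 0, 0, 19.2, 19.2, 0], [0, 0, 0, 0, 26.2, 7.0, 0], [0, 0, 0, 0, 26.2, -7.0, 0], [0, 0, 0, 0, 19.2, -19.2, 0], [0, 0, 0, 0, 7.0, -26.2, 0], [0, 0, 0, 0, -7.0, -26.2, 0], [0, 0, 0, 0, -19.2, -19.2, 0], [0, 0, 0, 0, -26.2, -7.0, 0], [0, 0, 0, 0, 0, 0, 0]])

```text
time: 29.52
position: [0.5268, -0.1946, 0.148]
eef_rot: [-1.567, -0.003, -1.443]
ft_force: [3.6, -7.0, 1.0]
grip_width: 0.289
```

Call:
apply_moves(deltas=[[0, 0, 0, 0, 0, 0, 0], [0, 0, 0, 0, 0, 0, 0], [0, 0, 0, 0, 0, 0, 0], [0, 0, 0, 0, 0, 0, 0], [0, 0, 0, 0, 0, 0, 0]])

```text
time: 30.15
position: [0.5267, -0.1945, 0.1461]
eef_rot: [-1.569, -0.002, -1.443]
ft_force: [4.6, -7.3, -0.1]
grip_width: 0.292
```

```bash
python3 -c "
from h import *
rep()
a=snap('side','F');crop(a,180,100,350,270,4,'pics/sF.png')
b=snap('top','F');crop(b,190,130,350,250,5,'pics/tF.png')
hatch(a);hatch(b)"
```

```text
t 30.15 st [ 0.496  -0.2632  0.1461] F stand x,y,z [ 3.6 -7.9 -0.1] grip 0.292 tq [-1.54 -1.01 -0.13] vel [-0. -0. -0.  0. -0.  0. -0.]
hatch n 203 mean -0.659 mid -0.680 range -0.968..-0.391 pix 231.0 166.8 r 0.087
hatch n 470 mean -0.601 mid -0.633 range -0.951..-0.316 pix 247.5 214.1 r 0.086
```

View pics/sF.png

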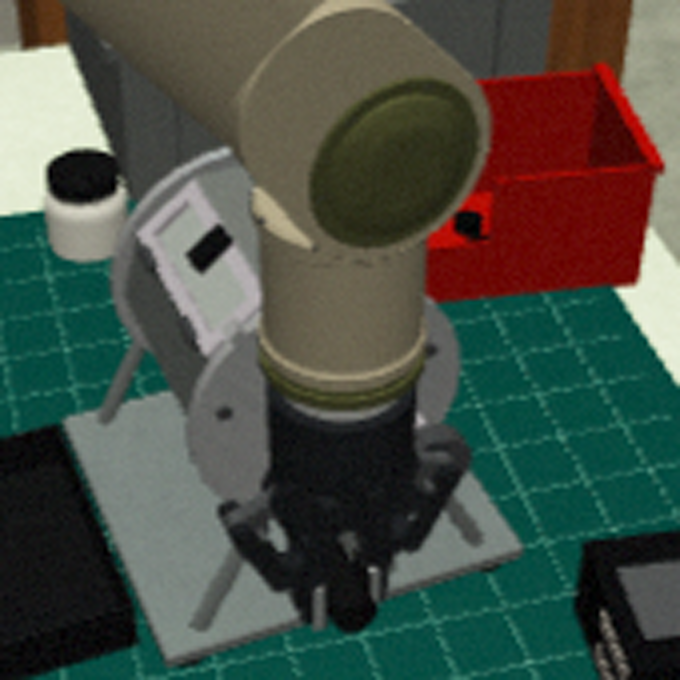

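View pics/tF.png

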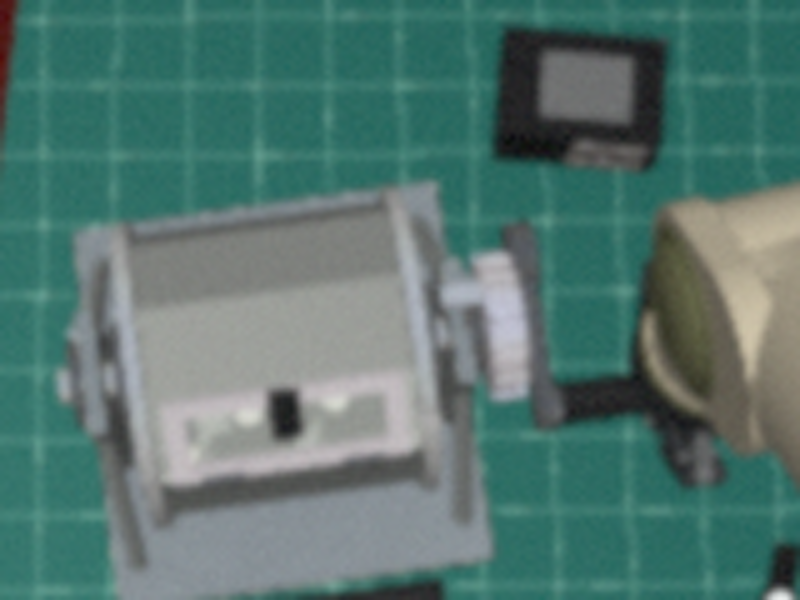

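```bash
python3 -c "
from h import *
rows(np.arange(270,391,20),52)"
```

```text
dy -17.8 dz 3.1 -> 290
dy -15.6 dz 9.0 -> 310
dy -11.6 dz 13.8 -> 330
dy -6.2 dz 17.0 -> 350
dy -0.0 dz 18.1 -> 370
dy 6.2 dz 17.0 -> 390
```

Call:
apply_moves(deltas=[[0, 0, 0, 0, -17.8, 3.1, 0], [0, 0, 0, 0, -15.6, 9.0, 0], [0, 0, 0, 0, -11.6, 13.8, 0], [0, 0, 0, 0, -6.2, 17.0, 0], [0, 0, 0, 0, 0, 18.1, 0], [0, 0, 0, 0, 6.2, 17.0, 0], [0, 0, 0, 0, 0, 0, 0], [0, 0, 0, 0, 0, 0, 0], [0, 0, 0, 0, 0, 0, 0], [0, 0, 0, 0, 0, 0, 0]])

```text
time: 31.5
position: [0.6045, -0.1842, 0.1918]
eef_rot: [-1.567, -0.002, -1.442]
ft_force: [4.9, -6.5, 6.2]
grip_width: 0.288
```

```bash
python3 -c "
from h import *
rep()
a=snap('side','G');crop(a,180,100,350,270,4,'pics/sG.png')
b=snap('top','G');crop(b,190,130,350,250,5,'pics/tG.png')
hatch(a);hatch(b)"
```

```text
t 31.50 st [ 0.5745 -0.2634  0.1918] F stand x,y,z [ 4.  -7.1  6.2] grip 0.288 tq [-1.14 -0.87 -0.04] vel [ 0. -0. -0.  0.  0. -0.  0.]
hatch n 430 mean -0.008 mid 0.069 range -0.278..0.416 pix 249.1 156.1 r 0.082
hatch n 793 mean 0.045 mid 0.075 range -0.256..0.407 pix 245.2 195.3 r 0.085
```

View pics/sG.png

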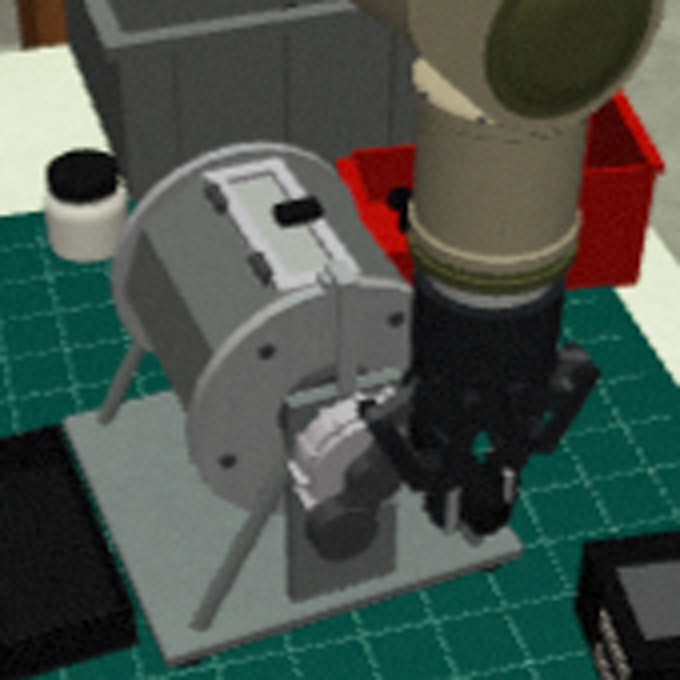

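View pics/tG.png

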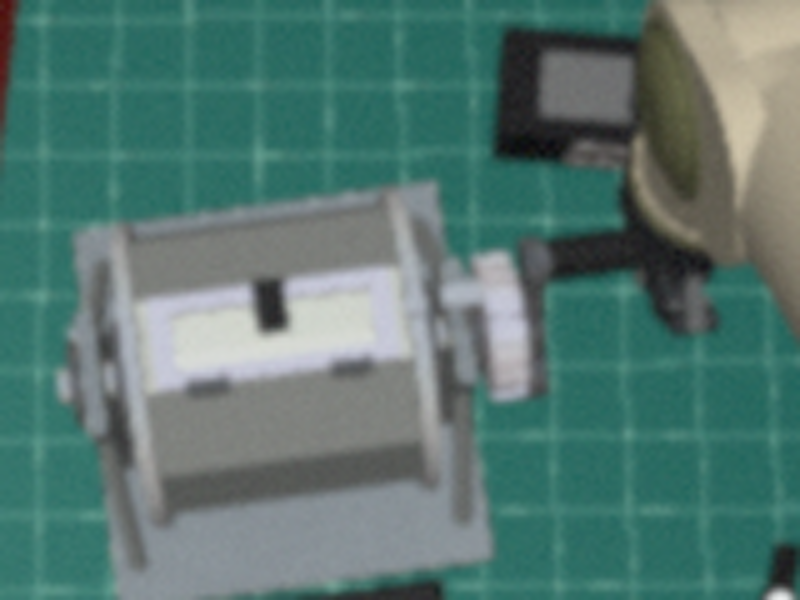

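```bash
python3 -c "
from h import *
d=load('sideG')
for cx,cz in((.5475,.168),(.5455,.166)):
  for px,py in [(265,352),(396,320),(227,461)]:
    o,r=ray(d,180+px/4,100+py/4); t=(-0.04-0.0835-o@EY)/(r@EY); P=o+t*r
    x=P@EX-cx;z=P[2]-cz; print((px,py),'ang %.3f r %.4f'%(np.arctan2(x,z),np.hypot(x,z)))
# hatch panel normal by plane fit of the flat hatch side in top depth
for n in('topG','sideG'):
    d=load(n);C=cloud(d)[...,:3];x=C@EX-.5475;y=C@EY+.04;z=C[...,2]-.168
    m=(abs(x)<.024)&(abs(y)<.062)&(z>.07)&(z<.1)
    A=np.c_[x[m],y[m],np.ones(m.sum())];s=np.linalg.lstsq(A,z[m],rcond=None)[0]
    for _ in range(3):
        e=abs(A@s-z[m]);k=e<2.5*np.median(e);s=np.linalg.lstsq(A[k],z[m][k],rcond=None)[0]
    print(n,m.sum(),'tilt %.3f rad (positive=toward +x)'%np.arctan(-s[0]),s)
"
```

```text
(265, 352) ang -0.646 r 0.0691
(396, 320) ang 0.694 r 0.0690
(227, 461) ang -1.919 r 0.0732
(265, 352) ang -0.606 r 0.0696
(396, 320) ang 0.698 r 0.0718
(227, 461) ang -1.902 r 0.0707
topG 763 tilt 0.088 rad (positive=toward +x) [-0.08868461 -0.00957876  0.08383545]
sideG 531 tilt 0.042 rad (positive=toward +x) [-0.04185012 -0.00623382  0.08118184]
```

Call:
apply_moves(deltas=[[0, 0, 0, 0, 0, 0, 1], [0, 0, 0, 0, 0, 0, 1], [0, 0, 0, 0, 0, 0, 1], [0, 0, 0, 0, 0, 0, 1], [0, 0, 0, 0, -20, 0, 1], [0, 0, 0, 0, -30, 0, 1], [0, 0, 0, 0, -40, 0, 1], [0, 0, 0, 0, -20, 0, 1]])

```text
time: 32.6
position: [0.6035, -0.1825, 0.3048]
eef_rot: [-1.567, -0.001, -1.441]
ft_force: [-0.3, -1.4, -0.3]
grip_width: 1.0
```

```bash
python3 -c "
from h import *
rep()
a=snap('side','H');crop(a,180,100,350,270,4,'pics/sH.png')
b=snap('top','H');crop(b,190,130,350,250,5,'pics/tH.png')
hatch(a);hatch(b);rep()
# movement of other things
for n in('side','top'):
    p,q=load(n+'0'),load(n+'H'); cv2.imwrite('pics/full%s.png'%n,q['color'][:,:,::-1])
"
```

```text
t 32.60 st [ 0.5736 -0.2615  0.3048] F stand x,y,z [-0.5 -1.4 -0.3] grip 1.000 tq [-0.05  0.03  0.  ] vel [ 0.05 -0.13 -0.05 -0.17 -0.12  0.29  0.11]
hatch n 417 mean -0.015 mid 0.057 range -0.276..0.389 pix 248.7 155.9 r 0.082
hatch n 794 mean 0.048 mid 0.071 range -0.254..0.396 pix 245.4 195.2 r 0.085
t 32.70 st [ 0.5741 -0.2618  0.3048] F stand x,y,z [ 0.3  0.4 -0.2] grip 0.995 tq [ 0.01 -0.02  0.01] vel [-0.01  0.03  0.02  0.05  0.02 -0.04 -0.02]
```

View pics/sH.png

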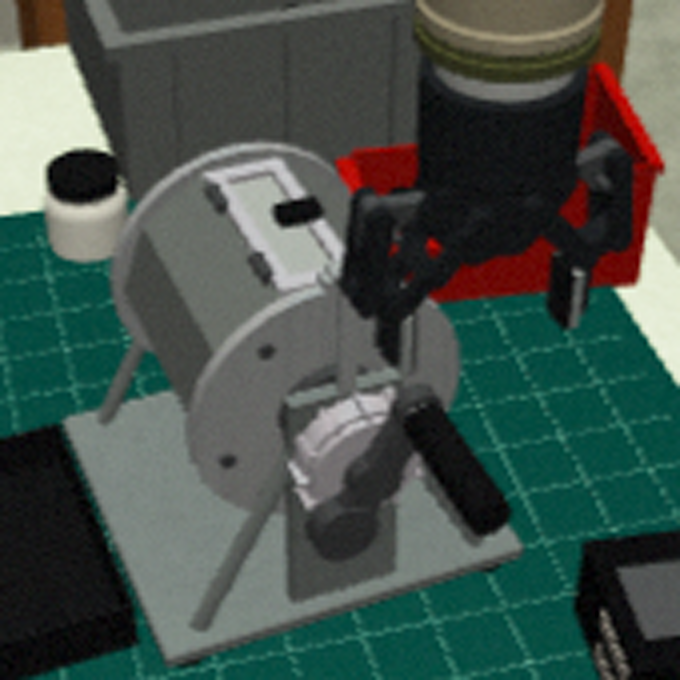

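View pics/fulltop.png

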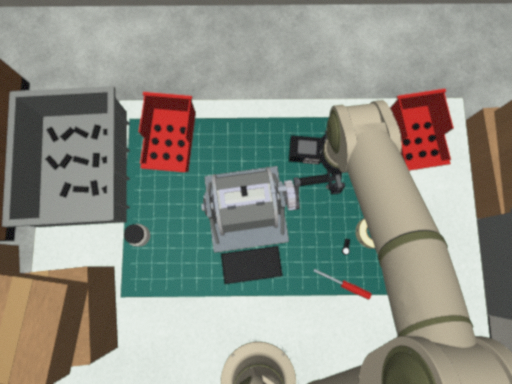

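The side view shows the hatch up (crop 285,225), the lug under the pointer (crop 330,275), and the handle free below the open fingers. In the top view, the other items it shows are where they started. I'm handing the job in.

```bash
python3 -c "
from station import ctrl
print(ctrl.close_job())"
```

```text
the job is handed in; nothing more can be done
None
```

The tumbling and parking are done and the job is handed in, at about 32.7 s of the 61 s allowed. I could not read the barrel speed directly, so the six-second hold rests on camera estimates and the clutch model.

- **Speed:** I gripped the handle and cranked in the positive direction.
  - **First run:** about 8.4 s at 5.59 rad/s on the crank, with the barrel averaging about 4.05 rad/s (39 turns a minute).
  - **Second run:** about 8 s at 5.75 rad/s, kept as a reserve, with the barrel averaging about 4.2 rad/s (40 turns a minute).
  - **How sure:** the averages come from hatch and bolt angles in pictures at the start and end of each run. Whole turns, and the hatch position when it was out of sight, were inferred from expected speed.
  - **55 limit:** the crank's average speed stayed below it.
- **Parking:** I held the crank still, turned the barrel round slowly in two steps, then opened the fingers and lifted about 110 mm clear.
- **Last checks:**
  - **Hatch:** estimates run from -0.02 to +0.09 rad from straight up, against a limit of 0.19. The two cameras disagree by about 0.06 rad. The hatch stayed put between the pictures before and after release, apart from about 0.01 rad of measuring noise.
  - **Force:** the wrist force was about zero after release. It peaked at about 60 N in the readings I took while cranking.
  - **Other things on the bench:** they look unmoved in the final top view. I compared them by eye only, and the arm partly hid the label roll and the boxes.

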